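# Peel the top parts tray off a stuck stack and show it to the code reader

### The arm

A 7-joint arm with a two-finger parallel gripper is mounted at the origin on the work surface. World frame = base frame: x ahead of the robot, y to its left, z up, the work surface at z = 0. Lengths are in m, angles in rad, forces in N, time in s.
With the tool pointing down it reaches from about 0.425 to 0.875 m from the base axis. Payload 9.9 kg.
Tool frame: the origin (TCP) lies at the very end of the fingers, on their centre line; the grasp point (between the pads) lies 19 mm behind it (r.hold_point_z is the x of the grasp point in the tool frame, in m); x points along the fingers, y is the direction in which the jaws open and shut, and the axes are right-handed (so a half turn about x gives the same grasp; the last joint's range is limited). The gripper opens to 85 mm and grips with 20 to 120 N. Pads are 22 mm wide; open, the fingers measure 114 mm over their backs; the gripper's body (76 mm by 85 mm) begins 54 mm behind the grasp point. The pads swing forward as they close: fully open they stand 13 mm farther back than shut.
Start: joints at [-1.254, 0.576, 0.025, 1.437, -0.015, 1.129, -0.057], TCP at [0.263, 0.622, 0.231] pointing down, gripper open.
Joint ranges: [-2.76, 2.76], [-0.34, 2.15], [-1.52, 1.57], [0.19, 2.46], [-1.09, 4.23], [0.17, 1.99], [-2.82, 2.82]. Speed limits (rad/s): [2.22, 2.22, 3.01, 3.01, 3.14, 3.14, 3.14].

### API

Orientations are given as a unit quaternion [w, x, y, z].
In Python, from station import observe, cams, r gives the robot as it stands. The module is installed in compiled form; this text tells all that it offers.
- The arm moves only by the shell command python3 -m pendant 'ROWS' [OPENING] [FORCE]. ROWS is JSON, a list that holds one entry, the list of rows, each a list of 4 numbers: the shift along the tool's x, y, z in m, then the turn about the tool's x in rad. A call has 1 to 8 rows; each row shifts and turns the commanded pose from where the row before left it, along the tool's axes as they then stand; what a row does not reach is not made up. A row lasts 1/10 s, in which the tool goes at most 50 mm and 8.59 degrees, less where a joint would pass 70% of its speed; a pose out of reach is approached as far as the arm can. A call with a gripper value outside its range is refused whole. OPENING is the closure in counts, from 0 (fully open) to 255 (shut), set as the call begins (- or left out, the last holds). The fingers move at their own pace and stop on an object; FORCE is the grip in N (left out, the last holds). Time passes only in rows, so rows that do not move let the fingers close. It gives the time, the measured TCP pose, the force and the opening at its end, in the units of the state.
- observe(): the state, without advancing time (a new reading comes with each control period).
- cams.capture(name): name is "side" or "top" or "wrist"; returns a dict with "image" (384x512x3 uint8, blue, green, red), "depth" (384x512 float32, m along the optical axis (not along the pixel's ray), 0 where there is no reading), "fx", "fy", "cx", "cy" (pixels), "k1" (the pictures are not rectified: a ray, as slopes to the right and down, at radius r is drawn at 1 + k1 r^2 times it, then the intrinsics apply), "rvec" (rotation vector, rad) and "tvec" (3), from world to camera coordinates, as OpenCV has them. Camera axes: x right, y down, z forward; pixel columns grow to the right and rows downward; lengths in m; the calibration is good to about 2 mm. A picture is of the moment at which its call begins.
- r.finish_job(): hands the job in, once; it reports no verdict.
The state is a dict: "time_s": time; "qpos": joint angles; "dq": joint speeds; "joint_torque": joint torques, N m; "tool_pos": TCP position; "tool_rot": TCP orientation; "ft_force": force on the tool from outside, world axes, zero at the start; "ft_torque": the same for the moment, N m; "opening": finger opening in m.
Only numpy, scipy, OpenCV 4.12 (cv2) and the standard library are available. Lean on these libraries where they do the work, as an engineer would, in place of code of your own. Each camera call takes 0.05 s, during which the arm holds its last target.

### The job

The nested grey parts trays are stuck together with storage grease. Take the top tray by its own finger tab and peel it off: raise the tab corner well up while the opposite corner still rests down in the stack, and leave the tray beneath and everything else on the bench where they are. Then hold the tray level, centred over the window of the code reader and about 15 cm above it, and finish while still holding it there, still, in the gripper: do not put it down.

Things in the scene. Friction and masses are not known exactly. Their poses are not given: they have to be found in the camera images.
- tray_top: Top tray, loose, square, grey plastic, 95-160 g. Rim 156 mm square, 22 mm above the underside; floor 116 mm square, 8 mm up; 3 mm walls flaring out at 45 deg. Origin: centre of the underside, nested 36 mm above the bench. z up; x points from the centre to the corner with its finger tab, so the corners lie 110 mm out along +x, -x, +y, -y. The grease gives slowly: about 7 N at the tab peels it, a straight pull takes 15 N; 5 mm up a corner is free.
- tab_grip (a point): Where to pinch the top tray's finger tab, at (118, 0, 37) mm in the tray's frame, 73 mm above the bench when nested. The tab is an upright plate just outside the tray's +x corner: 8 mm thick along the tray's x (from 114 to 122 mm), 34 mm wide along y, from rim height (19 mm) up to 48 mm, so the upper 26 mm stand free above the rim. Pinch it along the tray's x, from above, tips above the rim.
- top_tab (a point): Middle of the upper edge of the top tray's finger tab: at (118, 0, 48) mm in the tray's frame, turning with the tray.
- top_far (a point): The opposite corner of the top tray's rim, where it turns when peeled: at (-110, 0, 22) mm in the tray's frame, turning with the tray. In the nested stack it is 58 mm above the bench.
- tray_2: Second tray, same shape, loose, stuck harder to the bottom tray; it must stay. Turned a quarter turn: its own tab (on its +x) is at the corner 90 degrees counter-clockwise from above from the top tray's tab, and 8 mm lower. Origin: centre of its underside, 28 mm above the bench.
- rack: Fixed wooden base board 200 mm square, 20 mm high, with the bottom tray fastened on it (its tab is 90 degrees clockwise from the top tray's). Origin: centre of the board's underside on the bench, straight below the nested top tray's origin; x points toward the nested top tray's tab.
- reader: Code reader: fixed black box 130 x 130 x 40 mm high looking straight up. Origin: centre of its underside on the bench.
- window (a point): Centre of the reader's 90 mm square glass window, on its upper face, 41 mm above the bench.
- bucket_tooth: Bystander: loose dark steel digger tooth, about 140 mm long, 50 wide, 40 high. Origin: underside, near its middle.
- steel_bush: Bystander: loose upright steel ring 48 mm across and 35 mm high, between the places of the stack and the reader. Origin: centre of underside.
- grease_tin: Bystander: loose tin 72 mm across, 100 mm high. Origin: centre of underside.
- parts_carton: Bystander: loose cardboard carton 100 x 140 x 70 mm high. Origin: centre of underside.
- spanner: Bystander: loose spanner lying on the bench. Origin: middle of underside.
There are look-alikes about, which are no part of the job. Leave any pink look-alike of the tray_top alone.

How it is judged:
On the way:
1. the top tray is peeled: its tab corner is at least 30 mm up while the opposite corner is still down in the stack (within 12 mm of its seat) (height (world z) of top_tab above 0.114 m and height (world z) of top_far below 0.07 m and horizontal distance between top_far and rack below 0.13 m), for 0.1 s.
At the end, for the whole second after the job is handed in: The top tray is held by the fingers alone and still (under 30 mm/s), its centre within 35 mm sideways of the reader's window and its underside 90 to 210 mm above it, level within 0.2 rad; the second tray is in its place within 10 mm, lying level within 0.06 rad (horizontal distance between tray_top and window below 0.035 m and height (world z) of tray_top between 0.131 and 0.251 m and angle between tray_top's own z axis and vertical below 0.2 rad and linear speed of tray_top below 0.03 m/s and contact force between the fingers and tray_top above 2 N and contact force between tray_top and tray_2 below 0.1 N and contact force between tray_top and reader below 0.1 N and distance of tray_2 from where it was at the start of the episode below 0.01 m and angle between tray_2's own z axis and vertical below 0.06 rad); the arm keeps its last pose, push and grip.
It fails at once if the second tray comes along or is pushed out of place (distance of tray_2 from where it was at the start of the episode above 0.02 m or angle between tray_2's own z axis and vertical above 0.15 rad).
It fails at once if a bystander is knocked about (distance of any of bucket_tooth, steel_bush, grease_tin, parts_carton, spanner from where it was at the start of the episode above 0.03 m).
It also fails if it takes over 48 s, if anything falls off the work surface, if the arm or the gripper's body presses on something with over 40 N, if the wrist force passes 120 N, or if a joint passes its speed limit or range.

## Working session

There is one attempt and no reset: what is moved stays moved. The work goes in short steps, Python scripts to look and compute and a shell command to move; the robot and the scene stay as the last step left them, time stands still between calls to the robot, and variables do not carry over. Pictures are saved under pics/ and viewed, and the job is handed in when it is done.

```bash
mkdir -p pics; cat > h.py <<'E'
import numpy as np, cv2
from station import observe, cams, r
def cap(n,name=None):
    d=cams.capture(n)
    if name: cv2.imwrite('pics/'+name+'.png',d['image'])
    np.savez('last_'+n+'.npz',**d)
    return d
def load(n): 
    z=np.load('last_'+n+'.npz'); return {k:z[k] for k in z}
def ray(d,uv):
    K=np.array([[d['fx'],0,d['cx']],[0,d['fy'],d['cy']],[0,0,1]],float)
    # distort: OpenCV k1 model same form
    n=cv2.undistortPoints(np.array(uv,float).reshape(-1,1,2),K,np.array([float(d['k1']),0,0,0,0])).reshape(-1,2)
    R=cv2.Rodrigues(np.array(d['rvec'],float))[0]; t=np.array(d['tvec'],float).reshape(3)
    c=-R.T@t
    return c,n,R,t
def onplane(d,uv,z):
    c,n,R,t=ray(d,uv)
    v=np.c_[n,np.ones(len(n))]@R
    return c+v*((z-c[2])/v[:,2])[:,None]
def bydepth(d,uv):
    c,n,R,t=ray(d,uv)
    uvi=np.round(np.array(uv)).astype(int).reshape(-1,2)
    z=d['depth'][uvi[:,1],uvi[:,0]]
    return (np.c_[n,np.ones(len(n))]*z[:,None]-t)@R
def proj(d,P):
    K=np.array([[d['fx'],0,d['cx']],[0,d['fy'],d['cy']],[0,0,1]],float)
    return cv2.projectPoints(np.array(P,float).reshape(-1,1,3),np.array(d['rvec'],float),np.array(d['tvec'],float),K,np.array([float(d['k1']),0,0,0,0]))[0].reshape(-1,2)
E
python3 - <<'E'
from h import *
a=cap('top','top0');b=cap('side','side0');c=cap('wrist','wrist0')
o=observe();print(o['time_s'],o['tool_pos'],o['tool_rot'],o['opening'],r.hold_point_z)
E
```

```text
0.15 [0.26318839 0.62118588 0.23061004] [ 0.69288046  0.14026721  0.69303888 -0.14120513] 0.08517764851083812 -0.0187
```

View pics/top0.png

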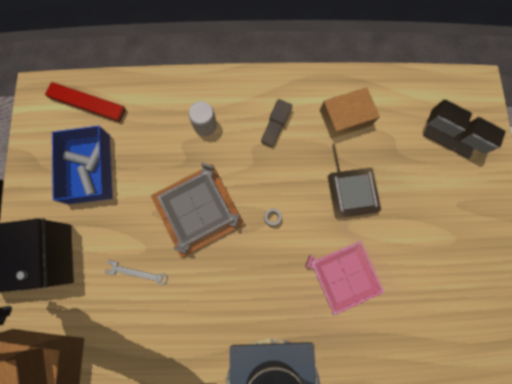

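View pics/side0.png

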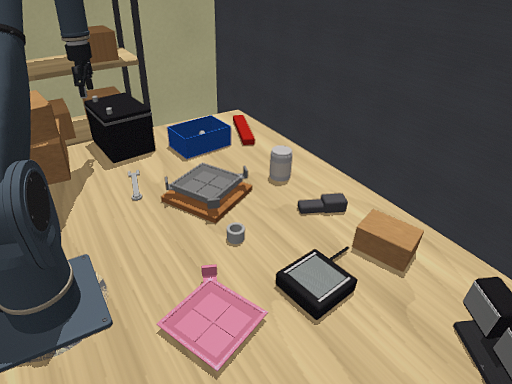

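View pics/wrist0.png

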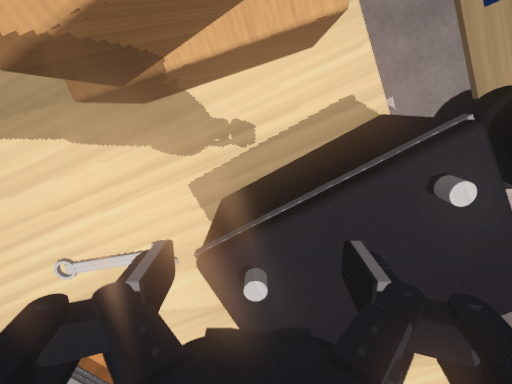

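```bash
python3 - <<'E'
from h import *
a=load('top');b=load('side')
c1=cv2.resize(a['image'][150:270,135:260],None,fx=5,fy=5,interpolation=cv2.INTER_CUBIC)
c2=cv2.resize(b['image'][150:230,150:262],None,fx=6,fy=6,interpolation=cv2.INTER_CUBIC)
cv2.imwrite('pics/c1.png',c1);cv2.imwrite('pics/c2.png',c2)
for n,d in (('top',a),('side',b)):
    R=cv2.Rodrigues(d['rvec'])[0];print(n,-R.T@d['tvec'].reshape(3))
for uv in [(208,167),(238,220),(183,247),(197,208),(355,192),(273,218)]: print(uv,bydepth(a,[uv])[0].round(4))
E
```

```text
top [0.35699067 0.05558667 1.00135423]
side [ 0.11461889 -0.60371683  0.60254684]
(208, 167) [0.5951 0.1607 0.0814]
(238, 220) [0.4555 0.0838 0.0203]
(183, 247) [0.3831 0.233  0.0476]
(197, 208) [0.4887 0.1954 0.0458]
(355, 192) [ 0.5236 -0.2482  0.041 ]
(273, 218) [ 0.4608 -0.0163 -0.0009]
```

```bash
ls pics
```

```text
c1.png
c2.png
side0.png
top0.png
wrist0.png
```

View pics/c1.png

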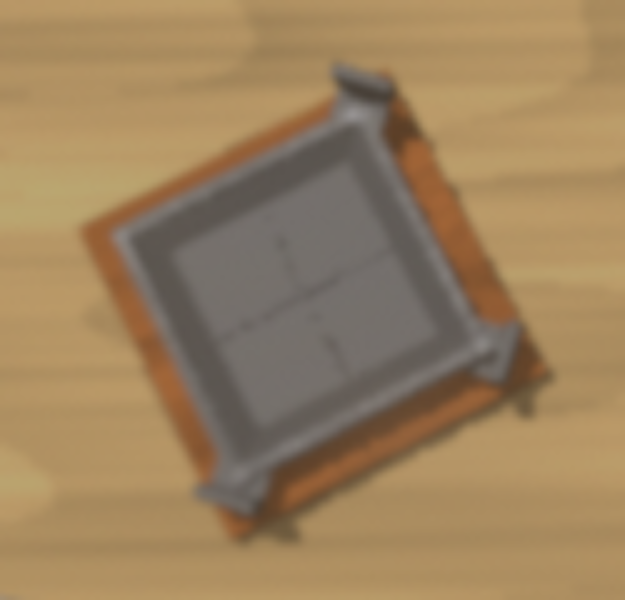

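View pics/c2.png

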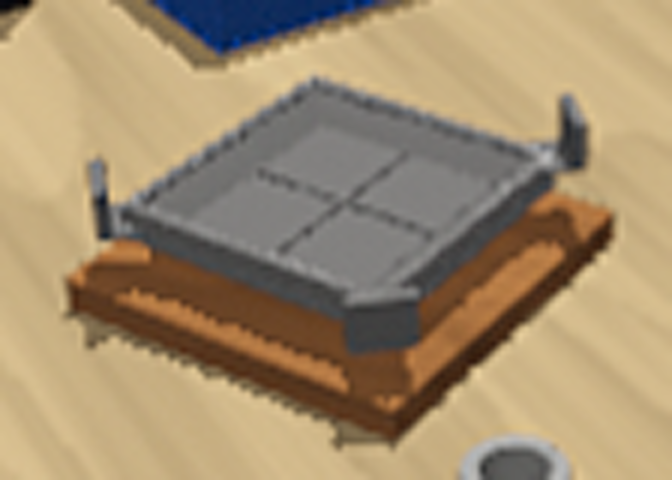

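```bash
python3 - <<'E'
from h import *
for n,box in (('top',(140,155,255,260)),('side',(150,155,262,230))):
    d=load(n)
    u,v=np.meshgrid(np.arange(box[0],box[2]),np.arange(box[1],box[3]))
    uv=np.c_[u.ravel(),v.ravel()]
    P=bydepth(d,uv)
    ok=(P[:,2]>0.062)&(P[:,2]<.12)&(P[:,0]>.3)
    m=np.zeros(u.size,np.uint8);m[ok]=1;m=m.reshape(u.shape)
    N,l=cv2.connectedComponents(m,connectivity=8)
    for k in range(1,N):
        q=P[(l==k).ravel()]; p=uv[(l==k).ravel()]
        if len(q)<3: continue
        print(n,len(q),'uv',p.mean(0).round(1),'P',q.mean(0).round(4),'zmax',np.sort(q[:,2])[-4:].round(4),'xy rng',q.min(0).round(3),q.max(0).round(3))
E
```

```text
top 57 uv [207.2 165.8] P [0.5992 0.1631 0.0792] zmax [0.0852 0.0856 0.0857 0.0871] xy rng [0.592 0.147 0.062] [0.609 0.179 0.087]
top 40 uv [235.8 219.8] P [0.4515 0.0882 0.0673] zmax [0.0697 0.0697 0.0705 0.0712] xy rng [0.435 0.082 0.062] [0.467 0.096 0.071]
top 41 uv [179.6 249.7] P [0.3756 0.2369 0.0746] zmax [0.0775 0.0775 0.0776 0.0778] xy rng [0.369 0.222 0.064] [0.383 0.252 0.078]
side 42 uv [245.4 170.5] P [0.5986 0.1587 0.0767] zmax [0.086  0.0861 0.0863 0.0866] xy rng [0.593 0.146 0.062] [0.609 0.18  0.087]
side 27 uv [165.8 181. ] P [0.374  0.2314 0.0723] zmax [0.0758 0.0759 0.0759 0.0772] xy rng [0.367 0.219 0.064] [0.384 0.257 0.077]
side 46 uv [212.9 199.4] P [0.4511 0.0869 0.0667] zmax [0.0696 0.0696 0.0712 0.0714] xy rng [0.436 0.081 0.062] [0.467 0.096 0.071]
```

```bash
python3 - <<'E'
from h import *
for n in('top','side'):
    d=load(n)
    u,v=np.meshgrid(np.arange(512),np.arange(384)); uv=np.c_[u.ravel(),v.ravel()]
    P=bydepth(d,uv)
    C=np.array([.487,.199]); q=P[:,:2]-C
    t=(np.array([.598,.161])-np.array([.375,.234])); t/=np.linalg.norm(t)
    s=np.array([-t[1],t[0]])
    a=q@t;b=q@s; L=np.abs(a)+np.abs(b)
    fl=(L<.075)&(P[:,2]>.03)
    c=np.linalg.lstsq(np.c_[a[fl],b[fl],np.ones(fl.sum())],P[fl,2],rcond=None)[0]
    print(n,'floor plane',c.round(4),fl.sum())
    be=(L>.16)&(L<.25)&(np.abs(P[:,2])<.01)
    print(' bench',np.linalg.lstsq(np.c_[a[be],b[be],np.ones(be.sum())],P[be,2],rcond=None)[0].round(4))
    for nm,k in (('A +t',(a>.085)&(abs(b)<.03)),('C -t',(a<-.085)&(abs(b)<.03)),('B -s',(b<-.085)&(abs(a)<.03)),('miss +s',(b>.085)&(abs(a)<.03))):
        k=k&(L<.14)&(P[:,2]>-.01)
        print(' ',nm); 
        for i in np.where(k&(P[:,2]>.03))[0][::2 if n=='top' else 2]: print('   (%d,%d) a%.0f b%.0f z%.0f'%(*uv[i],1e3*a[i],1e3*b[i],1e3*P[i,2]),end=';')
        print()
E
```

```text
top floor plane [0.0018 0.0007 0.0442] 1459
 bench [0.0011 0.0002 0.0002]
  A +t
   (201,163) a119 b18 z85;   (203,163) a121 b13 z84;   (205,163) a123 b8 z83;   (202,164) a118 b15 z83;   (204,164) a119 b10 z85;   (206,164) a121 b5 z82;   (208,164) a122 b-1 z84;   (203,165) a116 b12 z81;   (205,165) a117 b6 z84;   (207,165) a119 b1 z83;   (209,165) a120 b-5 z87;   (211,165) a122 b-10 z85;   (202,166) a116 b17 z66;   (204,166) a115 b9 z77;   (206,166) a115 b2 z86;   (208,166) a118 b-2 z80;   (210,166) a119 b-7 z83;   (212,166) a120 b-13 z83;   (203,167) a115 b14 z61;   (205,167) a115 b8 z67;   (207,167) a115 b1 z74;   (209,167) a115 b-6 z83;   (211,167) a117 b-11 z82;   (213,167) a119 b-15 z78;   (203,168) a114 b15 z54;   (205,168) a114 b8 z61;   (207,168) a115 b3 z62;   (209,168) a115 b-4 z70;   (211,168) a116 b-10 z74;   (213,168) a118 b-15 z73;   (203,169) a111 b14 z56;   (205,169) a112 b8 z59;   (207,169) a113 b2 z59;   (209,169) a115 b-3 z57;   (211,169) a116 b-9 z61;   (213,169) a117 b-14 z64;   (203,170) a108 b13 z56;   (205,170) a109 b7 z57;   (207,170) a111 b2 z58;   (209,170)
[... 13204 characters left out ...]
-120 z42;   (208,208) a-14 b-117 z40;   (210,208) a-9 b-121 z42;
  miss +s
   (201,163) a-1 b108 z56;   (203,163) a5 b104 z58;   (200,164) a-5 b101 z57;   (202,164) a1 b100 z57;   (204,164) a7 b99 z57;   (206,164) a14 b100 z55;   (198,165) a-13 b95 z58;   (200,165) a-6 b98 z55;   (202,165) a1 b100 z53;   (204,165) a7 b98 z53;   (206,165) a12 b90 z57;   (208,165) a19 b89 z57;   (210,165) a25 b87 z57;   (197,166) a-17 b87 z59;   (199,166) a-10 b90 z56;   (201,166) a-3 b92 z54;   (203,166) a3 b93 z53;   (205,166) a9 b92 z53;   (208,166) a18 b85 z55;   (199,167) a-11 b87 z55;   (201,167) a-4 b89 z52;   (203,167) a3 b95 z48;   (205,167) a9 b92 z49;   (202,168) a-1 b87 z49;   (204,168) a5 b87 z49;
```

```bash
python3 - <<'E'
from h import *
from scipy.spatial.transform import Rotation as Ro
P=[]
for n,box in (('top',(195,158,220,172)),('side',(238,160,252,180))):
    d=load(n)
    u,v=np.meshgrid(np.arange(box[0],box[2]),np.arange(box[1],box[3])); uv=np.c_[u.ravel(),v.ravel()]
    p=bydepth(d,uv); p=p[(p[:,2]>.079)&(p[:,2]<.09)]
    print(n,len(p),p.mean(0).round(4)); P.append(p)
# tab C,B
# rim fit via mask: gray tray contour in top picture, points z 52..64 -> minAreaRect
d=load('top')
u,v=np.meshgrid(np.arange(512),np.arange(384)); uv=np.c_[u.ravel(),v.ravel()]; p=bydepth(d,uv)
k=(np.hypot(p[:,0]-.487,p[:,1]-.199)<.125)&(p[:,2]>.04)&(p[:,2]<.064)
C=np.array([.487,.199]); t=np.array([.223,-.073]);t/=np.linalg.norm(t);s=np.array([-t[1],t[0]])
a=(p[:,:2]-C)@t;b=(p[:,:2]-C)@s
k&=(abs(a)<105)&(abs(b)<112e-3)&(np.abs(a)<.1)&~((b<-.1))
rect=cv2.minAreaRect((p[k][:,:2]*1000).astype(np.float32)); print('tray rect',rect)
# reader window: bright pixels
k=(np.hypot(p[:,0]-.52,p[:,1]+.25)<.12)&(p[:,2]>.034)&(p[:,2]<.048)
print('reader',cv2.minAreaRect((p[k][:,:2]*1000).astype(np.float32)),k.sum(), p[k].mean(0))
print('window corners',onplane(d,[(333,176),(372,170),(379,208),(340,213)],.041).round(4))
for nm,x in (('tin',(203,112)),('tin2',(195,110)),('carton',(350,105)),('ant',(336,148)),('tooth',(283,106)),('bush',(273,211))): print(nm,bydepth(d,[x])[0].round(3))
o=observe(); q=o['tool_rot']; R=Ro.from_quat([q[1],q[2],q[3],q[0]]).as_matrix(); print(R.round(3))
E
```

```text
top 40 [0.6003 0.1637 0.0832]
side 20 [0.6002 0.1608 0.0839]
tray rect ((489.064208984375, 199.48745727539062), (158.29013061523438, 163.48269653320312), 25.988414764404297)
reader ((526.1576538085938, -250.2220458984375), (130.96763610839844, 129.4859619140625), 5.914162635803223) 2002 [ 0.52495184 -0.24892456  0.04042672]
window corners [[ 0.5713 -0.1884  0.041 ]
 [ 0.5865 -0.3034  0.041 ]
 [ 0.4762 -0.3137  0.041 ]
 [ 0.4653 -0.201   0.041 ]]
tin [0.747 0.173 0.099]
tin2 [0.752 0.194 0.102]
carton [ 0.773 -0.246  0.072]
ant [ 0.667 -0.215 -0.003]
tooth [ 0.787 -0.056  0.039]
bush [ 0.477 -0.015  0.028]
[[-0.     0.39   0.921]
 [-0.001  0.921 -0.39 ]
 [-1.    -0.001  0.   ]]
```

```bash
python3 -m pendant '[[[0,-0.018,0.030,0],[0,-0.018,0.030,0],[0,-0.018,0.030,0],[0,-0.018,0.030,0],[0,-0.018,0.030,0],[0,-0.018,0.030,0],[0,-0.018,0.030,0],[0,-0.018,0.030,0]]]' 0 20 && python3 -m pendant '[[[0,-0.018,0.030,0],[0,-0.018,0.030,0],[0,-0.018,0.030,0],[0,-0.018,0.030,0],[0,-0.018,0.030,0],[0,-0.018,0.030,0],[0,-0.018,0.030,0],[0,0,0,0]]]'; python3 -m pendant '[[[0,0,0,0.15],[0,0,0,0.15],[0,0,0,0.15],[0,0,0,0.15],[0,0,0,0.15],[0,0,0,0.15],[0,0,0,0.15],[0,0,0,0.15]]]'; python3 -m pendant '[[[0,0,0,0.15],[0,0,0,0.143],[0,0,0,0]]]'
cat > st.py <<'E'
from h import *
from scipy.spatial.transform import Rotation as Ro
import sys
o=observe(); q=o['tool_rot']; R=Ro.from_quat([q[1],q[2],q[3],q[0]]).as_matrix()
print('t',o['time_s'],'p',o['tool_pos'].round(4),'open',round(o['opening'],4),'F',o['ft_force'].round(2),'T',o['ft_torque'].round(2),'yaw tool y',np.degrees(np.arctan2(R[1,1],R[0,1])).round(2),'down',R[:,0].round(3))
if len(sys.argv)>3:
    g=np.array([float(x) for x in sys.argv[1:4]]); print('to go tool',(R.T@(g-o['tool_pos'])).round(4))
E
python3 st.py 0.600 0.1625 0.231
```

```text
time_s: 0.95
tool_pos: [0.4287, 0.394, 0.2312]
tool_rot: [0.693, 0.141, 0.693, -0.141]
ft_force: [-0.1, 0.6, -0.0]
opening: 0.0857
time_s: 1.75
tool_pos: [0.5751, 0.1914, 0.2311]
tool_rot: [0.693, 0.142, 0.692, -0.144]
ft_force: [0.2, -0.9, -0.1]
opening: 0.0852
time_s: 2.55
tool_pos: [0.5718, 0.198, 0.2311]
tool_rot: [-0.491, -0.509, -0.491, 0.509]
ft_force: [1.3, 0.0, 0.1]
opening: 0.0855
time_s: 2.85
tool_pos: [0.5718, 0.1981, 0.2309]
tool_rot: [-0.413, -0.574, -0.413, 0.574]
ft_force: [-0.0, -0.6, -1.5]
opening: 0.0854
t 2.85 p [0.5718 0.1981 0.2309] open 0.0854 F [-0.   -0.56 -1.47] T [ 0.02 -0.03 -0.03] yaw tool y -18.59 down [-0.001 -0.    -1.   ]
to go tool [-0.0001  0.038   0.0247]
```

```bash
python3 -m pendant '[[[0.02,0.019,0.0123,0],[0.03,0.019,0.0124,0],[0.03,0,0,0],[0.02,0,0,0],[0,0,0,0],[0,0,0,0]]]'; python3 st.py 0.600 0.1625 0.13; python3 - <<'E'
from h import *
d=cap('wrist','w1')
s=cap('side','s1');cv2.imwrite('pics/s1c.png',cv2.resize(s['image'][80:240,140:340],None,fx=4,fy=3.6))
E
```

```text
time_s: 3.45
tool_pos: [0.6005, 0.162, 0.1316]
tool_rot: [-0.414, -0.573, -0.414, 0.573]
ft_force: [0.5, -0.5, 0.1]
opening: 0.0853
t 3.45 p [0.6005 0.162  0.1316] open 0.0853 F [ 0.54 -0.46  0.06] T [-0.02 -0.06  0.01] yaw tool y -18.36 down [-0. -0. -1.]
to go tool [ 0.0016 -0.0007 -0.0003]
```

View pics/w1.png

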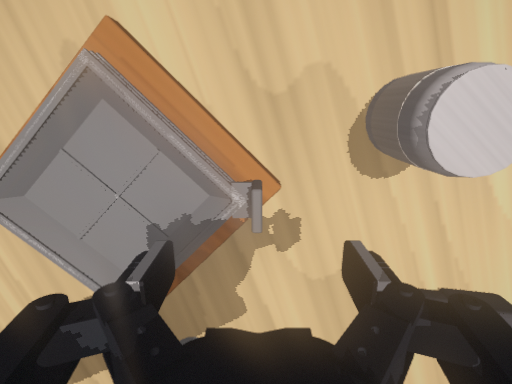

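View pics/s1c.png

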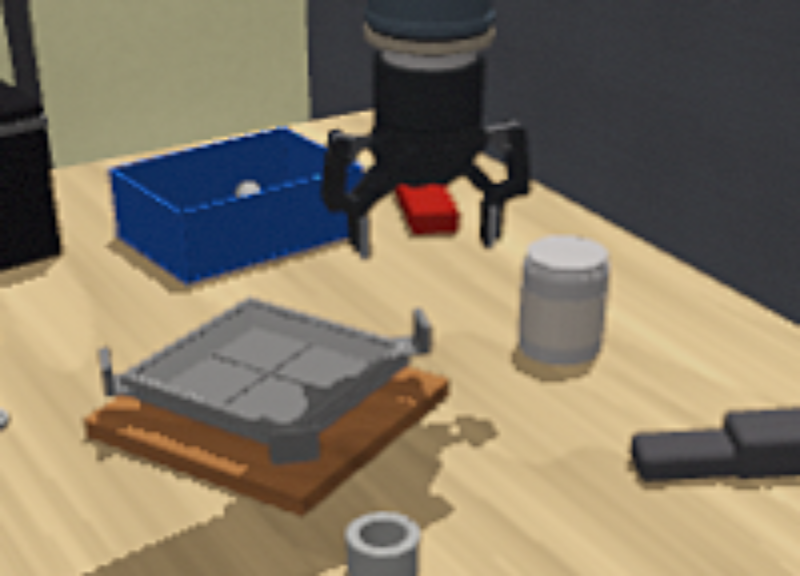

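Tabs that could be confused in the top view: A (207,166), B (236,220), C (180,250) and the pink look-alike's (312,262). I choose A. It's the highest (84 mm, against 69 and 76), and its bridge joins the top rim at 58 mm. In the crops and the wrist picture it sits at (257,205) on the top tray's own corner, between the jaws. The text puts tray_2's tab 90° CCW, but I measure it opposite A. That doesn't change the choice.

```bash
python3 - <<'E'
from h import *
d=load('wrist')
u,v=np.meshgrid(np.arange(225,290),np.arange(160,245)); uv=np.c_[u.ravel(),v.ravel()]; p=bydepth(d,uv)
k=(p[:,2]>.075)&(p[:,2]<.095); q=p[k]
print(len(q),q.mean(0),q[:,2].max(), cv2.minAreaRect((q[:,:2]*1000).astype(np.float32)), uv[k].min(0),uv[k].max(0))
k=(p[:,2]>.05)&(p[:,2]<.066); print(np.median(p[k],0))
E
```

```text
509 [0.59982987 0.16472748 0.08357534] 0.08593983642143746 ((599.4104614257812, 163.6212921142578), (33.150943756103516, 7.3112664222717285), 71.66651916503906) [251 185] [261 232]
[0.58538677 0.1685249  0.0581917 ]
```

```bash
python3 -m pendant '[[[0.03,-0.0014,-0.0011,0],[0,0,0,0],[0,0,0,0]]]'; python3 - <<'E'
from h import *
d=cap('wrist')
for x in [(165,246),(168,243),(160,250),(350,246),(347,244),(357,250),(150,270),(365,270)]: print(x,bydepth(d,[x])[0].round(4))
E
python3 st.py 0.5995 0.1635 0.0625
```

```text
time_s: 3.85
tool_pos: [0.5997, 0.1635, 0.1022]
tool_rot: [0.413, 0.574, 0.413, -0.574]
ft_force: [0.0, 0.5, -0.9]
opening: 0.0859
(165, 246) [0.562  0.1872 0.1254]
(168, 243) [0.5625 0.187  0.1225]
(160, 250) [0.5611 0.1876 0.1295]
(350, 246) [0.6435 0.1595 0.1247]
(347, 244) [0.6431 0.1583 0.1203]
(357, 250) [0.6453 0.1592 0.129 ]
(150, 270) [0.5629 0.1875 0.1466]
(365, 270) [0.6433 0.1592 0.1444]
t 3.9 p [0.6002 0.1634 0.1027] open 0.0856 F [-0.79  0.58 -0.19] T [ 0.06 -0.04  0.01] yaw tool y -18.48 down [ 0.001  0.    -1.   ]
to go tool [ 0.0402 -0.0007  0.0002]
```

```bash
python3 -m pendant '[[[0.02,-0.0007,0,0],[0.014,0,0,0],[0.006,0,0,0],[0,0,0,0],[0,0,0,0]]]'; python3 st.py 0.5995 0.1635 0.0625;  python3 -m pendant '[[[0,0,0,0],[0,0,0,0],[0,0,0,0],[0,0,0,0],[0,0,0,0],[0,0,0,0],[0,0,0,0],[0,0,0,0]]]' 255 20; python3 st.py 0.5995 0.1635 0.0625
```

```text
time_s: 4.4
tool_pos: [0.5993, 0.1635, 0.0618]
tool_rot: [0.413, 0.574, 0.413, -0.574]
ft_force: [-0.1, -0.6, -0.6]
opening: 0.0853
t 4.4 p [0.5993 0.1635 0.0618] open 0.0853 F [-0.14 -0.57 -0.58] T [ 0.05 -0.01  0.  ] yaw tool y -18.52 down [ 0.001 -0.    -1.   ]
to go tool [-0.0007  0.0002 -0.0001]
time_s: 5.2
tool_pos: [0.599, 0.1635, 0.0614]
tool_rot: [0.413, 0.574, 0.413, -0.574]
ft_force: [0.7, -0.2, 0.6]
opening: 0.0067
t 5.2 p [0.599  0.1635 0.0614] open 0.0067 F [ 0.72 -0.18  0.61] T [0.01 0.04 0.02] yaw tool y -18.51 down [ 0. -0. -1.]
to go tool [-0.0011  0.0005 -0.0001]
```

```bash
python3 - <<'E'
from h import *
s=cap('side','s2');cv2.imwrite('pics/s2c.png',cv2.resize(s['image'][110:220,150:280],None,fx=6,fy=5.4))
d=cap('wrist','w2')
E
python3 st.py
```

```text
t 5.3 p [0.599  0.1636 0.0614] open 0.0075 F [ 0.23 -0.53  1.98] T [-0.06 -0.03  0.01] yaw tool y -18.51 down [ 0.  0. -1.]
```

View pics/s2c.png

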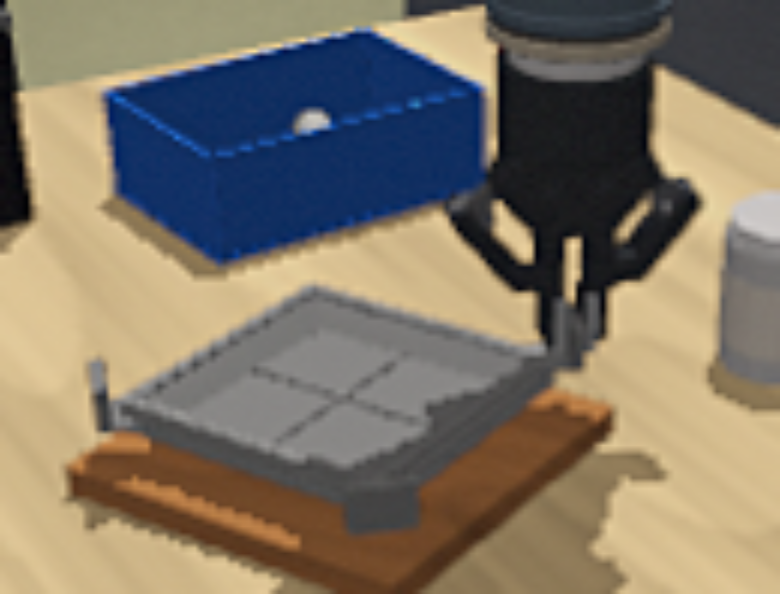

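View pics/w2.png

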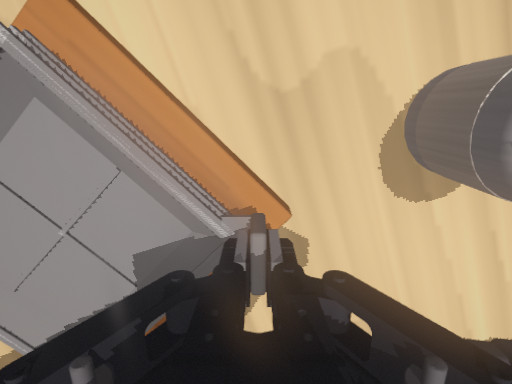

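```bash
python3 -m pendant '[[[-0.001,0,0,0],[-0.001,0,0,0],[-0.001,0,0,0],[-0.001,-0.0005,0,0],[-0.001,0,0,0],[-0.001,0,0,0],[-0.001,0,0,0],[-0.001,-0.0005,0,0]]]' 255 30; python3 st.py; python3 - <<'E'
from h import *
s=cap('side','s3');cv2.imwrite('pics/s3c.png',cv2.resize(s['image'][110:220,150:280],None,fx=6,fy=5.4))
E
```

```text
time_s: 6.1
tool_pos: [0.598, 0.1638, 0.0694]
tool_rot: [0.413, 0.574, 0.413, -0.574]
ft_force: [-0.1, -0.2, -1.2]
opening: 0.0074
t 6.1 p [0.598  0.1638 0.0694] open 0.0074 F [-0.12 -0.16 -1.19] T [-0.09 -0.14 -0.02] yaw tool y -18.51 down [ 0. -0. -1.]
```

View pics/s3c.png

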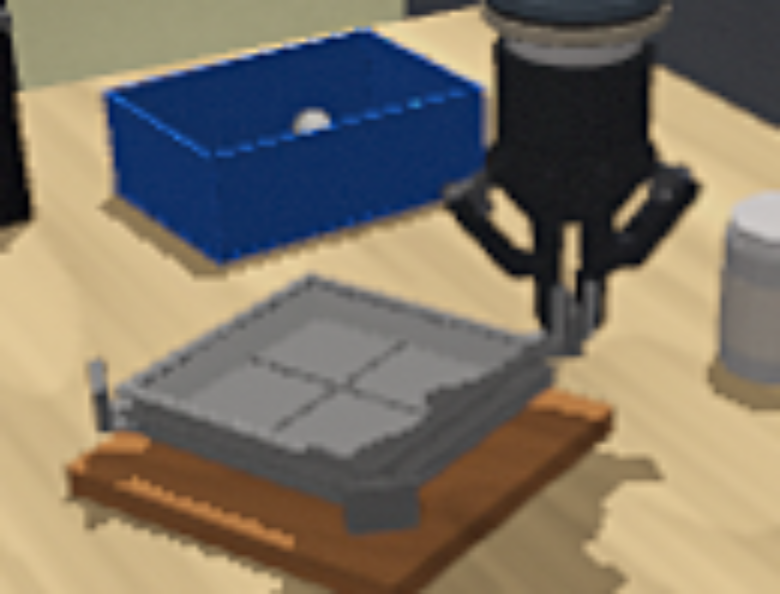

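```bash
cat > pl.py <<'E'
from h import *
import sys
C=np.array([.487,.2]); t=np.array([.949,-.316]);s=np.array([.316,.949])
for n in('top','side'):
    d=cap(n)
    u,v=np.meshgrid(np.arange(512),np.arange(384)); uv=np.c_[u.ravel(),v.ravel()]
    P=bydepth(d,uv); q=P[:,:2]-C;a=q@t;b=q@s;L=np.abs(a)+np.abs(b)
    fl=(L<.07)&(a<.04)&(P[:,2]>.03)&(P[:,2]<.12)
    for _ in range(3):
        c=np.linalg.lstsq(np.c_[a[fl],b[fl],np.ones(fl.sum())],P[fl,2],rcond=None)[0]
        rs=P[:,2]-np.c_[a,b,np.ones(len(a))]@c; fl=fl&(abs(rs)<.004)
    print(n,'floor slope a,b, z0',c.round(4),fl.sum(),'tab rise',(c@[.11,0,1]-.0445).round(4),'far rise',(c@[-.11,0,1]-.0445).round(4))
    for nm,k in (('tabC',(a<-.112)&(a>-.125)&(abs(b)<.025)),('tabB',(b<-.112)&(b>-.125)&(abs(a)<.025))):
        k=k&(P[:,2]>.06)&(P[:,2]<.1)
        if k.sum()>4: print('  ',nm,k.sum(),'z top',np.percentile(P[k,2],75).round(4),'ab',a[k].mean().round(4),b[k].mean().round(4))
E
python3 pl.py; python3 st.py
```

```text
top floor slope a,b, z0 [ 0.0088 -0.001   0.0519] 674 tab rise 0.0083 far rise 0.0064
   tabC 31 z top 0.0764 ab -0.1175 -0.0043
   tabB 40 z top 0.0687 ab 0.001 -0.1172
side floor slope a,b, z0 [0.0099 0.0025 0.0531] 529 tab rise 0.0096 far rise 0.0075
   tabC 29 z top 0.0746 ab -0.1172 -0.0057
   tabB 48 z top 0.0684 ab 0.0022 -0.1191
t 6.25 p [0.5979 0.1639 0.0693] open 0.0069 F [-0.38  0.34 -2.07] T [-0.02 -0.18  0.05] yaw tool y -18.51 down [ 0.  0. -1.]
```

```bash
python3 -m pendant '[[[0.002,0.0003,0,0],[0.002,0.0003,0,0],[0.002,0.0004,0,0],[0.001,0,0,0],[0.001,0,0,0],[0,0,0,0]]]' 255 20; python3 -m pendant '[[[0,0,0,0],[0,0,0,0],[0,0,0,0],[0,0,0,0]]]' 150 20; python3 pl.py; python3 st.py
```

```text
time_s: 6.85
tool_pos: [0.5989, 0.1635, 0.0614]
tool_rot: [0.413, 0.574, 0.413, -0.574]
ft_force: [-0.6, 0.1, 0.6]
opening: 0.0075
time_s: 7.25
tool_pos: [0.5989, 0.1636, 0.0613]
tool_rot: [0.413, 0.574, 0.413, -0.574]
ft_force: [0.1, 0.1, 0.4]
opening: 0.0353
top floor slope a,b, z0 [-0.0026 -0.0006  0.0442] 688 tab rise -0.0006 far rise -0.0
   tabC 36 z top 0.0768 ab -0.1175 -0.0022
   tabB 40 z top 0.0688 ab 0.001 -0.1172
side floor slope a,b, z0 [0.0016 0.0017 0.0455] 534 tab rise 0.0011 far rise 0.0008
   tabC 29 z top 0.0744 ab -0.1172 -0.006
   tabB 52 z top 0.0686 ab 0.002 -0.1189
t 7.35 p [0.5989 0.1636 0.0613] open 0.0352 F [0.32 0.37 0.83] T [ 0.01 -0.01  0.04] yaw tool y -18.51 down [ 0. -0. -1.]
```

```bash
python3 -m pendant '[[[-0.009,0.0003,0,0],[-0.0085,0,0,0],[0,0,0,0]]]' 150 20; python3 -m pendant '[[[0,0,0,0],[0,0,0,0],[0,0,0,0],[0,0,0,0],[0,0,0,0],[0,0,0,0]]]' 255 20;  python3 -m pendant '[[[-0.002,0,0,0],[-0.002,0,0,0],[-0.002,-0.0005,0,0],[0,0,0,0]]]'; python3 pl.py; python3 st.py
```

```text
time_s: 7.65
tool_pos: [0.6002, 0.1635, 0.0805]
tool_rot: [0.413, 0.575, 0.413, -0.573]
ft_force: [0.1, 0.7, 0.1]
opening: 0.0351
time_s: 8.25
tool_pos: [0.5991, 0.1635, 0.0787]
tool_rot: [-0.413, -0.574, -0.413, 0.574]
ft_force: [0.2, -0.8, 0.3]
opening: 0.0072
time_s: 8.65
tool_pos: [0.5988, 0.1636, 0.0851]
tool_rot: [0.413, 0.574, 0.413, -0.574]
ft_force: [-0.1, -0.0, -1.5]
opening: 0.0068
top floor slope a,b, z0 [0.0354 0.0012 0.046 ] 653 tab rise 0.0054 far rise -0.0024
   tabC 22 z top 0.0765 ab -0.1175 -0.0078
   tabB 40 z top 0.0687 ab 0.001 -0.1172
side floor slope a,b, z0 [0.0389 0.0021 0.0472] 536 tab rise 0.007 far rise -0.0016
   tabC 29 z top 0.0742 ab -0.1172 -0.0059
   tabB 48 z top 0.0685 ab 0.0024 -0.1186
t 8.75 p [0.5988 0.1636 0.0849] open 0.0074 F [ 0.24 -0.26 -1.42] T [-0.07 -0.16  0.  ] yaw tool y -18.5 down [ 0. -0. -1.]
```

```bash
python3 -m pendant '[[[-0.002,-0.0002,0,0],[-0.002,-0.0002,0,0],[-0.002,-0.0002,0,0],[-0.002,-0.0003,0,0],[-0.002,-0.0003,0,0],[-0.002,-0.0003,0,0],[-0.002,-0.0003,0,0],[0,0,0,0]]]'; python3 pl.py; python3 st.py
```

```text
time_s: 9.55
tool_pos: [0.5971, 0.1643, 0.0991]
tool_rot: [0.413, 0.574, 0.413, -0.574]
ft_force: [-0.1, -0.2, -1.1]
opening: 0.0066
top floor slope a,b, z0 [0.0368 0.0021 0.0596] 612 tab rise 0.0192 far rise 0.0111
   tabC 12 z top 0.076 ab -0.1176 -0.0119
   tabB 40 z top 0.0692 ab 0.0012 -0.1172
side floor slope a,b, z0 [0.0505 0.0115 0.0599] 308 tab rise 0.021 far rise 0.0099
   tabC 29 z top 0.0746 ab -0.1171 -0.0065
   tabB 51 z top 0.0683 ab 0.0024 -0.1192
t 9.65 p [0.597  0.1642 0.0988] open 0.0071 F [-0.42 -0.35 -1.81] T [-0.05 -0.07  0.02] yaw tool y -18.51 down [ 0.  0. -1.]
```

```bash
python3 -m pendant '[[[0.004,0.0005,0,0],[0.004,0.0005,0,0],[0.004,0.0004,0,0],[0.004,0.0004,0,0],[0.003,0.0005,0,0],[0.0015,0,0,0],[0,0,0,0]]]' 255 20; python3 -m pendant '[[[0,0,0,0],[0,0,0,0],[0,0,0,0]]]' 170 20; python3 pl.py; python3 st.py 0.599 .1635 .082; python3 - <<'E'
from h import *
d=load('side')
cv2.imwrite('pics/s4c.png',cv2.resize(d['image'][110:220,150:280],None,fx=6,fy=5.4))
w=cap('wrist','w4')
E
```

```text
time_s: 10.35
tool_pos: [0.5995, 0.1633, 0.0783]
tool_rot: [0.413, 0.574, 0.413, -0.574]
ft_force: [0.9, -0.5, 1.9]
opening: 0.007
time_s: 10.65
tool_pos: [0.5991, 0.1636, 0.0784]
tool_rot: [-0.413, -0.574, -0.413, 0.574]
ft_force: [0.2, -0.1, 0.0]
opening: 0.0284
top floor slope a,b, z0 [0.0026 0.004  0.0442] 658 tab rise -0.0 far rise -0.0006
   tabC 27 z top 0.0749 ab -0.1176 -0.0057
   tabB 41 z top 0.0691 ab 0.0012 -0.1173
side floor slope a,b, z0 [0.0004 0.0022 0.0453] 531 tab rise 0.0009 far rise 0.0008
   tabC 29 z top 0.0746 ab -0.1171 -0.0064
   tabB 53 z top 0.0682 ab 0.0021 -0.1188
t 10.75 p [0.5991 0.1635 0.0783] open 0.0285 F [ 0.95 -0.69  0.54] T [0.01 0.02 0.04] yaw tool y -18.5 down [-0.  0. -1.]
to go tool [-0.0037 -0.0001  0.0001]
```

View pics/s4c.png

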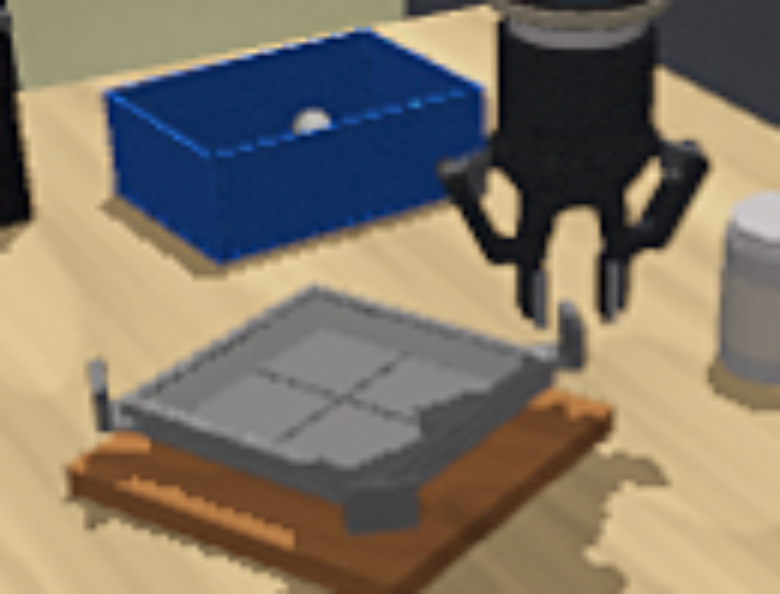

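View pics/w4.png

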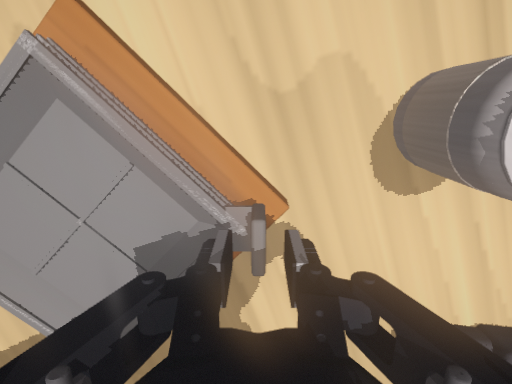

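```bash
python3 -m pendant '[[[-0.0033,0,0,0],[0,0,0,0],[0,0,0,0],[0,0,0,0],[0,0,0,0],[0,0,0,0]]]' 255 20;  python3 -m pendant '[[[-0.002,0,0,0],[-0.002,0,0,0],[-0.002,-0.0005,0,0],[-0.002,-0.0002,0,0],[-0.002,-0.0002,0,0],[-0.002,-0.0002,0,0],[0,0,0,0]]]'; python3 pl.py; python3 st.py
```

```text
time_s: 11.4
tool_pos: [0.5995, 0.1634, 0.0818]
tool_rot: [0.413, 0.574, 0.413, -0.574]
ft_force: [1.7, -0.4, 2.3]
opening: 0.0066
time_s: 12.1
tool_pos: [0.5983, 0.1638, 0.094]
tool_rot: [0.413, 0.574, 0.413, -0.574]
ft_force: [-0.3, 0.6, -0.2]
opening: 0.0067
top floor slope a,b, z0 [ 0.0695 -0.0072  0.0475] 632 tab rise 0.0106 far rise -0.0046
   tabC 16 z top 0.0757 ab -0.1174 -0.0103
   tabB 40 z top 0.0688 ab 0.001 -0.1172
side floor slope a,b, z0 [0.0689 0.0004 0.0487] 529 tab rise 0.0118 far rise -0.0033
   tabC 28 z top 0.0745 ab -0.1172 -0.0058
   tabB 51 z top 0.0683 ab 0.0022 -0.1188
t 12.2 p [0.5983 0.1638 0.0937] open 0.0067 F [ 0.81 -0.53 -0.72] T [-0.07 -0.12  0.05] yaw tool y -18.51 down [ 0. -0. -1.]
```

```bash
python3 -m pendant '[[[-0.002,-0.0002,0,0],[-0.002,-0.0003,0,0],[-0.002,-0.0003,0,0],[-0.002,-0.0003,0,0],[-0.002,-0.0003,0,0],[0,0,0,0]]]'; python3 pl.py; python3 st.py
```

```text
time_s: 12.8
tool_pos: [0.5969, 0.1643, 0.1039]
tool_rot: [0.413, 0.574, 0.413, -0.574]
ft_force: [-0.0, -0.4, -1.3]
opening: 0.0065
top floor slope a,b, z0 [ 0.1227 -0.0026  0.0517] 625 tab rise 0.0207 far rise -0.0063
   tabC 10 z top 0.0767 ab -0.1171 -0.0128
   tabB 40 z top 0.0685 ab 0.0016 -0.1173
side floor slope a,b, z0 [0.1207 0.0008 0.0526] 539 tab rise 0.0214 far rise -0.0052
   tabC 29 z top 0.0745 ab -0.1172 -0.0062
   tabB 51 z top 0.0685 ab 0.002 -0.1186
t 12.9 p [0.5968 0.1643 0.1036] open 0.0063 F [-0.45 -0.59 -1.31] T [ 0.01 -0.09  0.01] yaw tool y -18.51 down [ 0. -0. -1.]
```

```bash
python3 -m pendant '[[[-0.002,-0.0004,0,0],[-0.002,-0.0004,0,0],[-0.002,-0.0004,0,0],[-0.002,-0.0004,0,0],[-0.002,-0.0004,0,0],[-0.002,-0.0004,0,0],[-0.002,-0.0004,0,0],[0,0,0,0]]]'; python3 pl.py; python3 st.py;  python3 - <<'E'
from h import *
d=load('side')
cv2.imwrite('pics/s5c.png',cv2.resize(d['image'][110:220,150:280],None,fx=6,fy=5.4))
E
```

```text
time_s: 13.7
tool_pos: [0.5943, 0.1652, 0.1179]
tool_rot: [0.413, 0.574, 0.413, -0.574]
ft_force: [-0.6, 0.5, -1.4]
opening: 0.0062
top floor slope a,b, z0 [0.1838 0.0024 0.0583] 622 tab rise 0.034 far rise -0.0065
   tabB 40 z top 0.0684 ab 0.0016 -0.1173
side floor slope a,b, z0 [0.1792 0.0089 0.0589] 446 tab rise 0.0341 far rise -0.0053
   tabC 29 z top 0.0746 ab -0.1172 -0.0061
   tabB 52 z top 0.0687 ab 0.002 -0.1191
t 13.8 p [0.5942 0.1652 0.1176] open 0.0062 F [ 0.13  0.82 -0.52] T [-0.03 -0.11  0.01] yaw tool y -18.51 down [ 0.  0. -1.]
```

View pics/s5c.png

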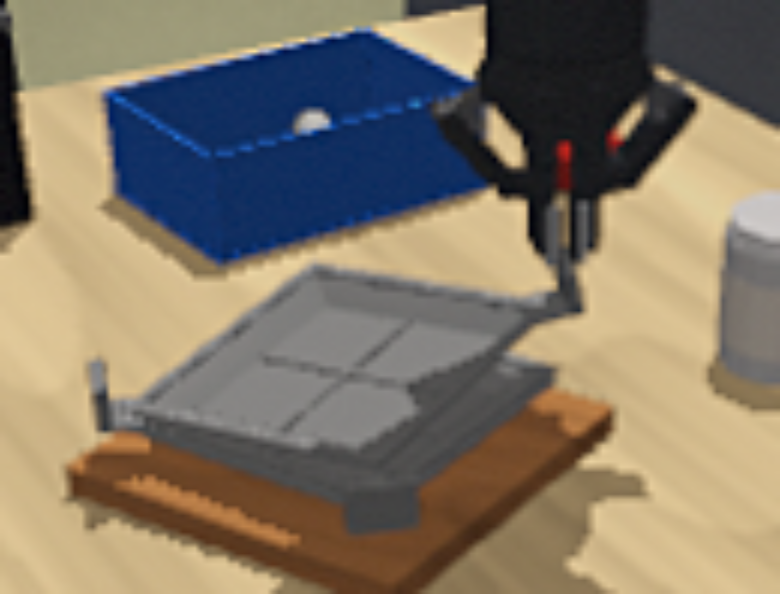

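```bash
python3 -m pendant '[[[-0.002,-0.0004,0,0],[-0.001,-0.0002,0,0],[0,0,0,0],[0,0,0,0],[0,0,0,0]]]'; python3 pl.py; python3 st.py 0.599 .1635 .0818
```

```text
time_s: 14.3
tool_pos: [0.5936, 0.1653, 0.1206]
tool_rot: [0.413, 0.574, 0.413, -0.574]
ft_force: [-0.2, 0.8, -0.8]
opening: 0.0064
top floor slope a,b, z0 [0.2018 0.0068 0.0595] 630 tab rise 0.0372 far rise -0.0072
   tabB 41 z top 0.0692 ab 0.0012 -0.1173
side floor slope a,b, z0 [0.1955 0.0125 0.0601] 404 tab rise 0.0372 far rise -0.0059
   tabC 29 z top 0.0744 ab -0.1172 -0.0062
   tabB 53 z top 0.0683 ab 0.0019 -0.1188
t 14.4 p [0.5936 0.1653 0.1205] open 0.0066 F [ 0.36  0.24 -0.4 ] T [-0.06 -0.11 -0.01] yaw tool y -18.51 down [-0. -0. -1.]
to go tool [0.0387 0.0057 0.    ]
```

Peel condition met: tab top about 0.121–0.122 m, far corner about 0.052 m. Now I'll lower it, take a deep grip and lift it level.

```bash
python3 -m pendant '[[[0.006,0.0012,0,0],[0.006,0.0012,0,0],[0.006,0.001,0,0],[0.006,0.001,0,0],[0.006,0.0007,0,0],[0.006,0.0006,0,0],[0.002,0,0,0],[0,0,0,0]]]' 255 20; python3 -m pendant '[[[0,0,0,0],[0,0,0,0],[0,0,0,0]]]' 150 20; python3 pl.py; python3 st.py 0.599 .1635 .0625
```

```text
time_s: 15.2
tool_pos: [0.5989, 0.1635, 0.0824]
tool_rot: [-0.413, -0.574, -0.413, 0.574]
ft_force: [-0.2, -0.8, 1.9]
opening: 0.0068
time_s: 15.5
tool_pos: [0.5989, 0.1637, 0.0827]
tool_rot: [0.413, 0.574, 0.413, -0.574]
ft_force: [-0.1, 0.1, 0.3]
opening: 0.0354
top floor slope a,b, z0 [0.0007 0.0023 0.0441] 656 tab rise -0.0003 far rise -0.0004
   tabC 24 z top 0.0765 ab -0.1176 -0.007
   tabB 41 z top 0.0684 ab 0.0012 -0.1173
side floor slope a,b, z0 [0.0047 0.0045 0.0454] 534 tab rise 0.0014 far rise 0.0004
   tabC 28 z top 0.0745 ab -0.1171 -0.0061
   tabB 54 z top 0.0687 ab 0.0019 -0.1193
t 15.6 p [0.5989 0.1636 0.0827] open 0.0354 F [-0.3   0.1  -0.55] T [ 0.01  0.03 -0.01] yaw tool y -18.5 down [-0.  0. -1.]
to go tool [0.0202 0.0001 0.0001]
```

```bash
python3 -m pendant '[[[0.01,0,0,0],[0.0105,0,0,0],[0,0,0,0]]]' 150 20; python3 -m pendant '[[[0,0,0,0],[0,0,0,0],[0,0,0,0],[0,0,0,0],[0,0,0,0],[0,0,0,0]]]' 255 80; python3 -m pendant '[[[-0.001,0,0,0],[-0.001,0,0,0],[-0.001,0,0,0],[-0.001,0,0,0],[-0.001,0,0,0],[-0.001,0,0,0],[-0.001,0,0,0],[-0.001,0,0,0]]]'; python3 pl.py; python3 st.py
```

```text
time_s: 15.9
tool_pos: [0.5977, 0.1634, 0.06]
tool_rot: [-0.413, -0.573, -0.414, 0.575]
ft_force: [-0.8, 0.1, 0.0]
opening: 0.0353
time_s: 16.5
tool_pos: [0.5992, 0.1635, 0.0623]
tool_rot: [0.413, 0.574, 0.413, -0.574]
ft_force: [0.9, -0.9, 1.1]
opening: 0.0065
time_s: 17.3
tool_pos: [0.599, 0.1635, 0.0702]
tool_rot: [-0.413, -0.574, -0.413, 0.574]
ft_force: [-0.3, -0.1, -1.5]
opening: 0.0065
top floor slope a,b, z0 [0.0064 0.0007 0.0519] 672 tab rise 0.0081 far rise 0.0067
   tabC 31 z top 0.0763 ab -0.1174 -0.0042
   tabB 41 z top 0.069 ab 0.0012 -0.1173
side floor slope a,b, z0 [0.0056 0.0047 0.0531] 525 tab rise 0.0092 far rise 0.008
   tabC 29 z top 0.0744 ab -0.1172 -0.0057
   tabB 53 z top 0.0686 ab 0.0021 -0.119
t 17.4 p [0.5991 0.1635 0.0703] open 0.0061 F [ 0.41 -0.94 -1.6 ] T [-0.07 -0.16 -0.06] yaw tool y -18.51 down [ 0.  0. -1.]
```

```bash
python3 -m pendant '[[[-0.006,0,0,0],[-0.015,0,0,0],[-0.024,0,0,0],[-0.03,0,0,0],[-0.03,0,0,0],[-0.024,0,0,0],[-0.012,0,0,0],[-0.006,0,0,0]]]' 255 110; python3 pl.py|grep tab;  python3 st.py 0.638 -0.2875 .217; python3 - <<'E'
from h import *
d=load('side')
cv2.imwrite('pics/s6.png',d['image'])
E
```

```text
time_s: 18.2
tool_pos: [0.5993, 0.1636, 0.2182]
tool_rot: [0.413, 0.574, 0.413, -0.573]
ft_force: [0.3, 0.6, -1.4]
opening: 0.0054
top floor slope a,b, z0 [0. 0. 0.] 0 tab rise -0.0445 far rise -0.0445
   tabB 41 z top 0.069 ab 0.0012 -0.1173
side floor slope a,b, z0 [0.0014 0.0005 0.0374] 530 tab rise -0.0069 far rise -0.0073
   tabC 29 z top 0.0748 ab -0.1171 -0.0065
   tabB 51 z top 0.0684 ab 0.0025 -0.1189
t 18.3 p [0.5989 0.1636 0.2171] open 0.0056 F [ 0.08  0.45 -1.88] T [-0.06 -0.17  0.01] yaw tool y -18.5 down [ 0.  0. -1.]
to go tool [1.000e-04 1.802e-01 4.154e-01]
```

View pics/s6.png

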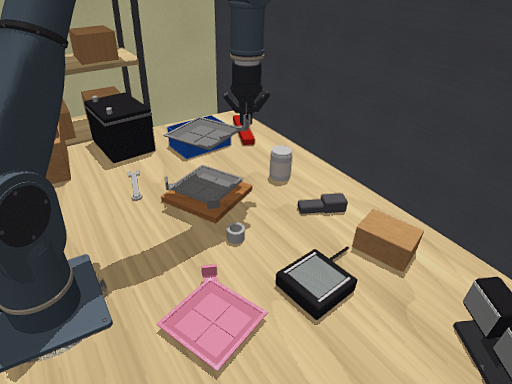

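The tray is held level at (205,133), and tray_2 is still on the rack at (208,185), floor at 36–37 mm. Next is the carry to the reader.

```bash
python3 -m pendant '[[[0,0.002,0.004,0],[0,0.004,0.008,0],[0,0.006,0.014,0],[0,0.008,0.018,0],[0,0.008,0.018,0],[0,0.008,0.018,0],[0,0.008,0.018,0],[0,0.008,0.018,0]]]'; python3 -m pendant '[[[0,0.008,0.018,0],[0,0.008,0.018,0],[0,0.008,0.018,0],[0,0.008,0.018,0],[0,0.008,0.018,0],[0,0.008,0.018,0],[0,0.008,0.018,0],[0,0.008,0.018,0]]]'; python3 -m pendant '[[[0,0.008,0.018,0],[0,0.008,0.018,0],[0,0.008,0.018,0],[0,0.008,0.018,0],[0,0.008,0.018,0],[0,0.006,0.014,0],[0,0.004,0.008,0],[0,0,0,0]]]';python3 st.py 0.638 -0.2875 .217
```

```text
time_s: 19.1
tool_pos: [0.6112, 0.0344, 0.2167]
tool_rot: [-0.413, -0.574, -0.413, 0.575]
ft_force: [-0.1, -0.8, -1.7]
opening: 0.0054
time_s: 19.9
tool_pos: [0.6257, -0.1225, 0.2167]
tool_rot: [-0.413, -0.574, -0.413, 0.575]
ft_force: [0.7, 0.2, -1.3]
opening: 0.0055
time_s: 20.7
tool_pos: [0.6377, -0.2439, 0.2168]
tool_rot: [-0.413, -0.574, -0.412, 0.575]
ft_force: [1.0, -0.2, -1.1]
opening: 0.0054
t 20.7 p [ 0.6377 -0.2439  0.2168] open 0.0054 F [ 0.97 -0.22 -1.08] T [-0.08 -0.13 -0.  ] yaw tool y -18.64 down [-0.    -0.001 -1.   ]
to go tool [-0.0001  0.0142  0.0412]
```

```bash
python3 -m pendant '[[[0,0.003,0.009,0],[0,0.005,0.014,0],[0,0.004,0.012,0],[0,0.002,0.006,0],[0,0,0,0],[0,0,0,0]]]';python3 st.py 0.638 -0.2875 .217; python3 - <<'E'
from h import *
for n in ('top','side'):
    d=cap(n,'f_'+n)
    u,v=np.meshgrid(np.arange(512),np.arange(384)); uv=np.c_[u.ravel(),v.ravel()]; p=bydepth(d,uv)
    k=(np.hypot(p[:,0]-.526,p[:,1]+.25)<.105)&(p[:,2]>.17)&(p[:,2]<.222)
    print(n,k.sum(),cv2.minAreaRect((p[k][:,:2]*1000).astype(np.float32)))
    k=(np.hypot(p[:,0]-.526,p[:,1]+.25)<.05)&(p[:,2]>.17)&(p[:,2]<.222)
    A=np.c_[p[k][:,:2]-[.526,-.25],np.ones(k.sum())]; print(' plane',np.linalg.lstsq(A,p[k][:,2],rcond=None)[0].round(4))
    for nm,x in (('bush',(.47,-.015)),('reader',0)): pass
E
```

```text
time_s: 21.3
tool_pos: [0.6386, -0.2851, 0.217]
tool_rot: [0.413, 0.574, 0.413, -0.574]
ft_force: [0.2, 0.6, -1.2]
opening: 0.0054
t 21.3 p [ 0.6386 -0.2851  0.217 ] open 0.0054 F [ 0.23  0.59 -1.16] T [-0.07 -0.08  0.  ] yaw tool y -18.52 down [-0.  0. -1.]
to go tool [-0.      0.0002  0.0025]
top 1148 ((560.51220703125, -232.65145874023438), (87.75936889648438, 157.30128479003906), 28.00763702392578)
 plane [-0.0059  0.0138  0.1991]
side 4167 ((528.9425048828125, -249.33241271972656), (162.6490936279297, 161.80397033691406), 26.847126007080078)
 plane [0.0031 0.0064 0.1991]
```

View pics/f_top.png

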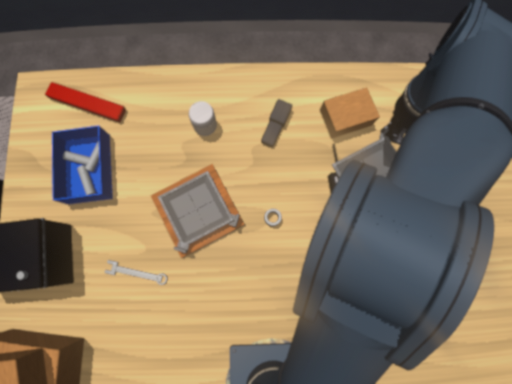

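View pics/f_side.png

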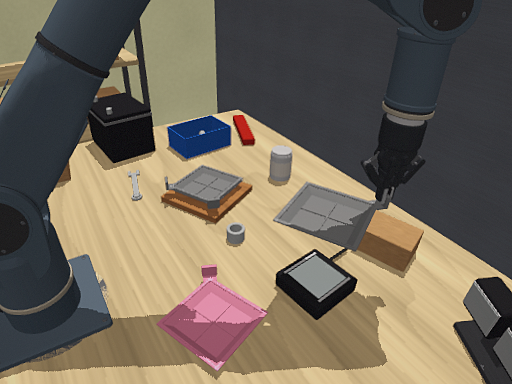

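```bash
python3 -m pendant '[[[0,0,0,0],[0,0,0,0],[0,0,0,0]]]'; python3 - <<'E'
from h import *
o=observe(); print(o['time_s'],abs(o['dq']).max(),o['tool_pos'],o['opening'])
print(r.finish_job())
E
```

```text
time_s: 21.7
tool_pos: [0.6387, -0.2849, 0.2171]
tool_rot: [0.413, 0.574, 0.413, -0.574]
ft_force: [-0.7, 0.1, -1.1]
opening: 0.0056
21.7 0.0028989327160136727 [ 0.63869755 -0.28491941  0.21714113] 0.005602048408645375
the job is handed in; nothing more can be done
None
```

I peeled the top tray by its own tab, carried it over the code reader, and handed the job in at 21.7 s with the tray still held there. The system gives no verdict, so the figures below are my own camera and state readings.

**What I did**
- **First pull:** a deep grip lifted the tray straight up and level instead of peeling it. I set it back down.
- **Second pull:** a shallower grip only tilted it slightly, so I set it down again.
- **Peel:** a light pinch on the top few millimetres of the tab worked. The tab top reached about 0.121 m and the far corner stayed at about 0.052 m, held for several tenths of a second. By then the first lift had probably already broken the grease.
- **Carry:** I lowered the tray into its seat, gripped it deep, lifted it level and moved it to the reader.

**Last checks**
- **Tray over the reader:** its centre is at about (0.529, -0.249) and the reader's at (0.526, -0.250), so they are roughly 3 mm apart. The underside is about 0.15 m above the window, and the tilt is under 0.02 rad. The arm was still, with a 110 N grip.
- **Second tray:** its tab stayed within measurement noise of its starting place, and its floor lay level.
- **Bystanders:** they look unmoved in the last pictures, but I did not measure them.

**What disagreed**
- **Second tray's tab:** the description puts it a quarter turn counter-clockwise from the top tray's tab, but I measured it directly opposite. I chose the top tab by its height of 84 mm and its join to the top rim.
- **Last top view:** the arm hid most of the tray, so the final centre comes from the side camera alone.

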